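# Flip the guarded switch

### The arm

A 6-joint arm with a two-finger parallel gripper is mounted at the origin on a cart in front of the work surface, level with it; the furniture and walls round the work are solid. World frame = base frame: x ahead of the robot, y to its left, z up, the work surface at z = 0. Lengths are in m, angles in degrees, forces in N, time in s.
With the tool pointing down it reaches from about 0.25 to 0.725 m from the base axis. Payload 9.7 kg.
Tool frame: the origin (TCP) lies midway between the tips of the shut fingers; the grasp point (between the pads) lies 19 mm behind it; z points along the fingers, y is the line along which they close (so a half turn about z gives the same grasp; the last joint's range is limited). The gripper opens to 85 mm and grips with 20 to 120 N. Pads are 22 mm wide; open, the fingers measure 114 mm over their backs; the gripper's body (76 mm by 85 mm) begins 54 mm behind the grasp point. The pads swing forward as they close: fully open they stand 13 mm farther back than shut.
Start: joints at [-69.557, 4.979, 10.078, 95.1, 0, 90], TCP at [0.192, -0.515, 0.231] pointing down, gripper open.
Joint ranges: [-179.16, 179.16], [-48.56, 103.87], [-65.8, 70.77], [-126.05, 130.52], [-82.76, 87.17], [-180, 180]. Speed limits (degrees/s): [127.2, 127.2, 147.25, 180, 180, 180].

### API

Orientations are given as [roll, pitch, yaw] about the fixed x, y, z axes, in that order (R = Rz(yaw) Ry(pitch) Rx(roll)).
In Python, from workcell import bot gives the robot as it stands.
- The arm moves only by the shell command python3 -m crank 'ROWS' [FORCE]. ROWS is JSON, a list of rows, each an object with "gripper": the finger opening in mm, from 0 to 85.4; "travel": the shift along the tool's x, y, z in mm, a list of three; "twist": the turn, a rotation vector about the tool's x, y, z in rad, a list of three. In form: [{"gripper": gripper, "travel": [tx, ty, tz], "twist": [rx, ry, rz]}, ...]. A call has 1 to 12 rows; each row shifts and turns the commanded pose from where the row before left it, along the tool's axes as they then stand; what a row does not reach is not made up. A row lasts 1/8 s, in which the tool goes at most 62.5 mm and 10.7 degrees, less where a joint would pass 70% of its speed; a pose out of reach is approached as far as the arm can. A call is refused whole if a number of a shift passes 62.5 or a number of a turn 0.188, either way. A call with a gripper value outside its range is refused whole. The fingers move at their own pace and stop on an object; FORCE is the grip in N (left out, the last holds). Time passes only in rows, so rows that do not move let the fingers close. It gives the time, the measured TCP pose, the force, the opening and the grip force at its end, in the units of the state.
- bot.get_obs(): the state, without advancing time (a new reading comes with each control period).
- bot.camera(name): name is "scene" or "top" or "wrist"; returns the picture (420x560x3 uint8, red, green, blue); there is no depth.
- bot.calibration(name): a dict with "vfov" (degrees; the focal length in pixels is half the picture's height over the tangent of half this angle, whatever the lens; pixels are square), "cx", "cy" (the principal point, pixels), "camera_from_world" (4x4, takes a point from world to camera coordinates). Camera axes: x right, y down, z forward; pixel columns grow to the right and rows downward; lengths in m; the calibration is good to about 2 mm. A picture is of the moment at which its call begins: read the wrist's pose just before it. calibration takes no time and is no camera call; for the wrist camera it gives the pose at the moment of the call.
- bot.job_done(): hands the job in; it is judged then, once.
The state is a dict: "time": time; "q": joint angles; "qd": joint speeds; "joint_efforts": joint torques, N m; "ee_pos": TCP position; "tcp_rot": TCP orientation; "wrist_force": force on the tool from outside, world axes, zero at the start; "torque": the same for the moment, N m; "opening": finger opening in m; "grasp_force": force on a finger pad.
Only numpy, scipy, OpenCV 4.12 (cv2) and the standard library are available. Lean on these libraries where they do the work, as an engineer would, in place of code of your own. Each camera call takes 0.05 s, during which the arm holds its last target. There are 200 camera calls.

### The job

Switch on the box with the red guard: get a fingertip under the guard's front lip, lift it, and with the guard held up by the back of the fingers push the toggle beneath it all the way over to the rear. Then back out and let the guard drop shut. Only push with the fingers: do not pick up, tip or shove the box, and leave the yellow-guarded box and all the other things on the bench as they are.

Things in the scene. Friction and masses are not known exactly. Their poses are not given: they have to be found in the camera images.
- red_switch: grey switch box with a red guard, loose on rubber feet, weighted (about 1.6 kg). The one to operate. Origin: underside, 20 mm behind the front wall; +x to the box's rear (roughly away from the robot), y to its left, z up. Body x -20 to +50 mm, 96 wide, flat deck at z 45 mm. White dot: front (off) side of the toggle; green dot: rear (on) side
- red_lip (a point): mid-width on the axis of the red guard's rolled lip, a round bead 14 mm thick and 84 wide along the foot of the hood's front apron. With the guard shut at x -35, z 72 mm in the box's frame, so the bead's underside is at z 65 mm and its front 22 mm out before the box's front wall. Free space before and below it: fingers leaning forward and down get under it
- red_guard (a joint): angle of the red guard, a hood over the toggle hinged at the box's x +40, z 47 mm: 0 shut, grows as its front lifts, stop at 1.1 rad. Roof z 88 to 92 mm with an 18 mm wide sight slot, front apron at x -34 to -30 mm down to the lip, shallow sides 76 mm apart inside. 50 g, weak spring: falls shut when nothing holds it, clear of the toggle on or off
- red_knob (a point): centre of the ball end (9 mm across) of the red box's steel toggle, 34 mm from its pivot on the deck (x -3, z 45 mm): in the box's frame at x -12, z 78 mm when off and x +6, z 78 mm when on
- red_toggle (a joint): toggle of the red box: 0 off (leaning to the box's front), 0.54 rad fully on (leaning to the rear, stop). Stays where it is left; needs about 1 N at its end
- yellow_switch: grey switch box with a yellow guard, loose on rubber feet, weighted (about 1.6 kg). Same build as the red one; to be left alone. Origin: underside, 20 mm behind the front wall; +x to the box's rear (roughly away from the robot), y to its left, z up. Body x -20 to +50 mm, 96 wide, flat deck at z 45 mm. White dot: front (off) side of the toggle; green dot: rear (on) side
- yellow_lip (a point): mid-width on the axis of the yellow guard's rolled lip, a round bead 14 mm thick and 84 wide along the foot of the hood's front apron. With the guard shut at x -35, z 72 mm in the box's frame, so the bead's underside is at z 65 mm and its front 22 mm out before the box's front wall. Free space before and below it: fingers leaning forward and down get under it
- yellow_guard (a joint): angle of the yellow guard, a hood over the toggle hinged at the box's x +40, z 47 mm: 0 shut, grows as its front lifts, stop at 1.1 rad. Roof z 88 to 92 mm with an 18 mm wide sight slot, front apron at x -34 to -30 mm down to the lip, shallow sides 76 mm apart inside. 50 g, weak spring: falls shut when nothing holds it, clear of the toggle on or off
- yellow_knob (a point): centre of the ball end (9 mm across) of the yellow box's steel toggle, 34 mm from its pivot on the deck (x -3, z 45 mm): in the box's frame at x -12, z 78 mm when off and x +6, z 78 mm when on
- yellow_toggle (a joint): toggle of the yellow box: 0 off (leaning to the box's front), 0.54 rad fully on (leaning to the rear, stop). Stays where it is left; needs about 1 N at its end
- putty_tub: tub with a blue lid, 67 mm across, 48 high; bystander, loose, to be left alone. Origin: centre of its underside
- test_block: small metal block with four dimples in its top, 40x50x25 mm; bystander, loose, to be left alone. Origin: centre of its underside
- ring_gauge: flat metal ring gauge, 52 mm across, 16 high; bystander, loose, to be left alone. Origin: centre of its underside
- mouse: black computer mouse, 104x60x39 mm; bystander, loose, to be left alone. Origin: centre of its underside
- arch_model_1: tan horseshoe-shaped dental arch model, 57x66x21 mm; bystander, loose, to be left alone. Origin: centre of its underside
- cup_2: sample pot with a red lid, 49 mm across, 52 high; bystander, loose, to be left alone. Origin: centre of its underside
- calculator: black desk calculator, 158x88x24 mm; bystander, loose, to be left alone. Origin: centre of its underside
Mind the look-alikes: they are no part of the job. What is meant by the red_switch is not orange, and is the larger of those in its own colour.

How it is judged:
By the outcome, as a careful person would: the job done as asked, in the order asked, and still so for the second after the job is handed in, with the robot touching nothing.
It also fails if it takes over 40 s, if anything falls off the work surface, if the arm or the gripper's body presses on something with over 40 N, if the wrist force passes 120 N, or if a joint passes its speed limit or range.

## Working session

There is one attempt and no reset: what is moved stays moved. The work goes in short steps, Python scripts to look and compute and a shell command to move; the robot and the scene stay as the last step left them, time stands still between calls to the robot, and variables do not carry over. Pictures are saved under pics/ and viewed, at most 10 in all, crops included, and the job is handed in when it is done.

```bash
mkdir -p pics; python3 - <<'E'
from workcell import bot
import cv2, numpy as np
o=bot.get_obs(); print({k:np.round(v,3).tolist() for k,v in o.items()})
for n in ("scene","top"):
    cv2.imwrite(f"pics/{n}0.png",cv2.cvtColor(bot.camera(n),cv2.COLOR_RGB2BGR)); c=bot.calibration(n); print(n,c["vfov"],c["cx"],c["cy"],np.round(c["camera_from_world"],3).tolist(), c.keys())
E
```

```text
{'time': 0.0, 'q': [-69.559, 5.01, 10.033, 95.099, -0.001, 90.001], 'qd': [-0.002, -0.01, 0.008, 0.053, -0.025, -0.013], 'joint_efforts': [-0.004, -52.039, 46.48, 0.016, -0.0, 0.0], 'ee_pos': [0.192, -0.515, 0.231], 'tcp_rot': [-179.924, 0.001, 20.44], 'wrist_force': [-0.372, 0.166, 0.509], 'torque': [-0.055, 0.053, 0.056], 'grasp_force': 0.0, 'opening': 0.085}
scene 50.37950246249017 272.3242028819908 217.2878248939836 [[-0.587, -0.81, -0.015, 0.367], [-0.367, 0.283, -0.886, 0.26], [0.722, -0.515, -0.463, 1.144], [0.0, 0.0, 0.0, 1.0]] dict_keys(['vfov', 'cx', 'cy', 'camera_from_world'])
top 44.38165614948884 290.3080774145012 212.6207986695519 [[0.005, -1.0, 0.001, 0.008], [-0.997, -0.005, -0.081, 0.585], [0.081, -0.001, -0.997, 1.492], [0.0, 0.0, 0.0, 1.0]] dict_keys(['vfov', 'cx', 'cy', 'camera_from_world'])
```

View pics/scene0.png

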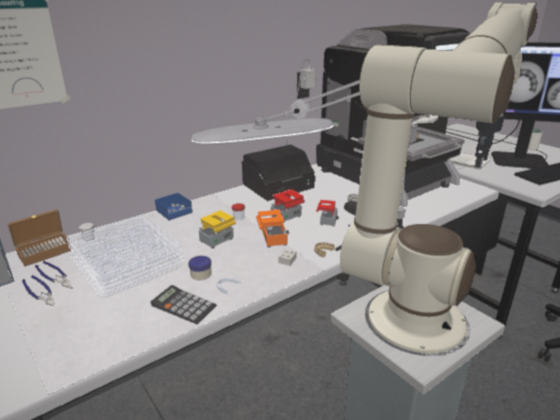

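View pics/top0.png

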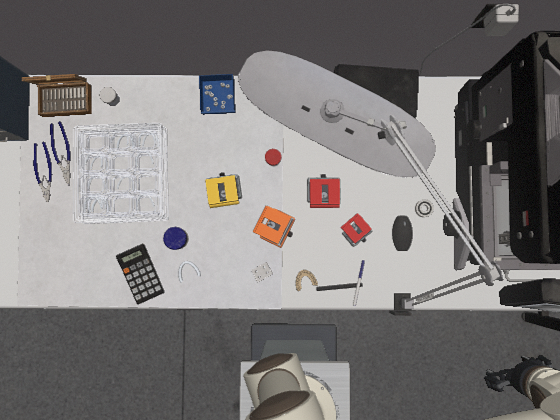

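The scene view shows the yellow box at (217,228), an orange one at (270,227), the large red box at (288,205) and a small red look-alike at (327,210). In the top view the large red box's roof is at (323,192), with a slight yaw. The small red one is at (356,230), and the lamp hangs above and behind the target.

```bash
cat > h.py <<'E'
from workcell import bot
import cv2, numpy as np
from scipy.spatial.transform import Rotation as R
def cam(n):
    c=bot.calibration(n); return 210/np.tan(np.radians(c["vfov"]/2)),c["cx"],c["cy"],np.array(c["camera_from_world"])
def ray(c,u,v):
    f,cx,cy,T=c; d=T[:3,:3].T@np.array([(u-cx)/f,(v-cy)/f,1]); return -T[:3,:3].T@T[:3,3],d
def onz(c,u,v,z):
    o,d=ray(c,u,v); return o+d*(z-o[2])/d[2]
def proj(c,p):
    f,cx,cy,T=c; q=T[:3,:3]@np.asarray(p)+T[:3,3]; return np.array([cx+f*q[0]/q[2],cy+f*q[1]/q[2]])
def redblobs(im,amin=150):
    h=cv2.cvtColor(im,cv2.COLOR_RGB2HSV); H,S,V=cv2.split(h)
    m=(((H<5)|(H>172))&(S>150)&(V>90)).astype(np.uint8)
    m=cv2.morphologyEx(m,cv2.MORPH_CLOSE,np.ones((3,3)))
    cs,_=cv2.findContours(m,cv2.RETR_EXTERNAL,cv2.CHAIN_APPROX_NONE)
    return sorted([c for c in cs if cv2.contourArea(c)>amin],key=cv2.contourArea,reverse=True)
def box2w(o,yaw,p):
    c,s=np.cos(yaw),np.sin(yaw); return np.array([o[0]+c*p[0]-s*p[1],o[1]+s*p[0]+c*p[1],p[2]])
E
python3 - <<'E'
from h import *
im=cv2.cvtColor(cv2.imread("pics/top0.png"),cv2.COLOR_BGR2RGB); c=cam("top")
for b in redblobs(im,100):
    r=cv2.minAreaRect(b); print(cv2.contourArea(b),r)
    for p in cv2.boxPoints(r): print("   ",np.round(onz(c,*p,0.09),4))
cr=im[150:230,280:380]; cv2.imwrite("pics/topcrop.png",cv2.cvtColor(cv2.resize(cr,None,fx=7,fy=7,interpolation=cv2.INTER_CUBIC),cv2.COLOR_RGB2BGR))
E
```

```text
776.5 ((324.5, 193.0), (28.0, 29.0), 90.0)
    [ 0.675  -0.0442  0.09  ]
    [ 0.6754 -0.1263  0.09  ]
    [ 0.5958 -0.1261  0.09  ]
    [ 0.5954 -0.0443  0.09  ]
416.5 ((355.7586364746094, 227.8965301513672), (20.905040740966797, 21.37481689453125), 49.76364517211914)
    [ 0.5399 -0.1311  0.09  ]
    [ 0.579  -0.1771  0.09  ]
    [ 0.5343 -0.2148  0.09  ]
    [ 0.4953 -0.1688  0.09  ]
162.5 ((272.7500305175781, 156.75001525878906), (14.849241256713867, 14.142135620117188), 45.0)
    [0.7388 0.0908 0.09  ]
    [0.7677 0.0626 0.09  ]
    [0.7376 0.0325 0.09  ]
    [0.7088 0.0607 0.09  ]
```

View pics/topcrop.png

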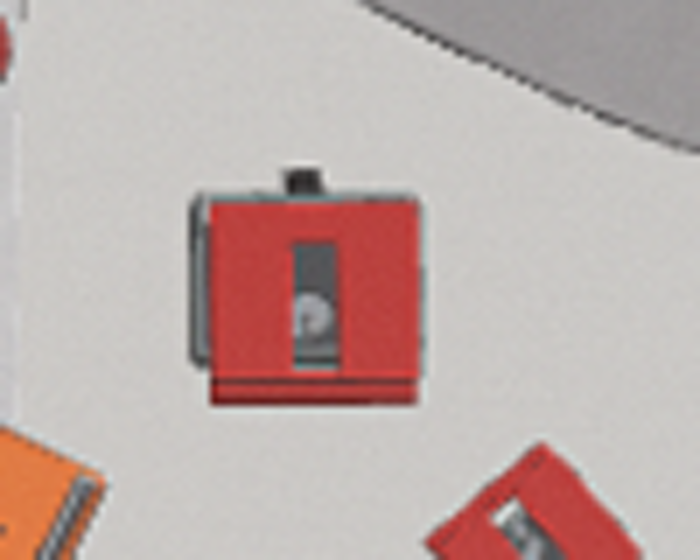

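The crop shows the large red box almost square to the camera, with its bead's front edge at crop row ~404. The ball is at crop (315,312), toward the front, so it is off. The orange and small red boxes flank the approach, so I'll work out the clearances.

```bash
python3 - <<'E'
from h import *
c=cam("top"); P=lambda u,v,z:np.round(onz(c,280+u/7-.43,150+v/7-.43,z)[:2],4)
print("bead front",P(210,404,.072),P(417,404,.072))
print("roof rear",P(208,200,.09),P(419,200,.09), "apron top(-34,92)",P(210,378,.092),P(417,378,.092))
print("knob",P(314,312,.08)); print("left deck corner front/rear",P(190,362,.045),P(190,200,.045))
im=cv2.cvtColor(cv2.imread("pics/top0.png"),cv2.COLOR_BGR2RGB)
b=redblobs(im)[1]
print("small red");[print(np.round(onz(c,*p,.068)[:2],3)) for p in cv2.boxPoints(cv2.minAreaRect(b))]
h=cv2.cvtColor(im,cv2.COLOR_RGB2HSV); m=((h[...,0]>6)&(h[...,0]<17)&(h[...,1]>150)&(h[...,2]>120)).astype(np.uint8)
cs,_=cv2.findContours(m,cv2.RETR_EXTERNAL,cv2.CHAIN_APPROX_NONE); b=max(cs,key=cv2.contourArea)
print("orange",cv2.minAreaRect(b));[print(np.round(onz(c,*p,.09)[:2],3)) for p in cv2.boxPoints(cv2.minAreaRect(b))]
# check with scene cam: small red blobs
s=cam("scene"); im=cv2.cvtColor(cv2.imread("pics/scene0.png"),cv2.COLOR_BGR2RGB)
for b in redblobs(im,60): print(cv2.contourArea(b),cv2.boundingRect(b))
print("pred big lip/knob in scene",proj(s,[.603,-.085,.072]),proj(s,[.540,-.173,.068]))
cv2.imwrite("pics/sc.png",cv2.cvtColor(cv2.resize(im[170:260,220:360],None,fx=5.5,fy=5.5,interpolation=cv2.INTER_CUBIC),cv2.COLOR_RGB2BGR))
E
```

```text
bead front [ 0.5963 -0.0438] [ 0.5967 -0.1282]
roof rear [ 0.6774 -0.0422] [ 0.6778 -0.1275] apron top(-34,92) [ 0.6049 -0.043 ] [ 0.6053 -0.1263]
knob [ 0.6332 -0.0857]
left deck corner front/rear [ 0.6162 -0.0365] [ 0.6841 -0.0364]
small red
[ 0.541 -0.133]
[ 0.581 -0.18 ]
[ 0.535 -0.218]
[ 0.496 -0.172]
orange ((271.4000549316406, 224.70004272460938), (27.280029296875, 32.199378967285156), 26.56505012512207)
[0.521 0.118]
[0.603 0.079]
[0.569 0.01 ]
[0.488 0.05 ]
296.0 (274, 189, 29, 19)
104.5 (318, 201, 16, 10)
pred big lip/knob in scene [295.07393021 203.56639795] [325.43151202 204.08264806]
```

View pics/sc.png

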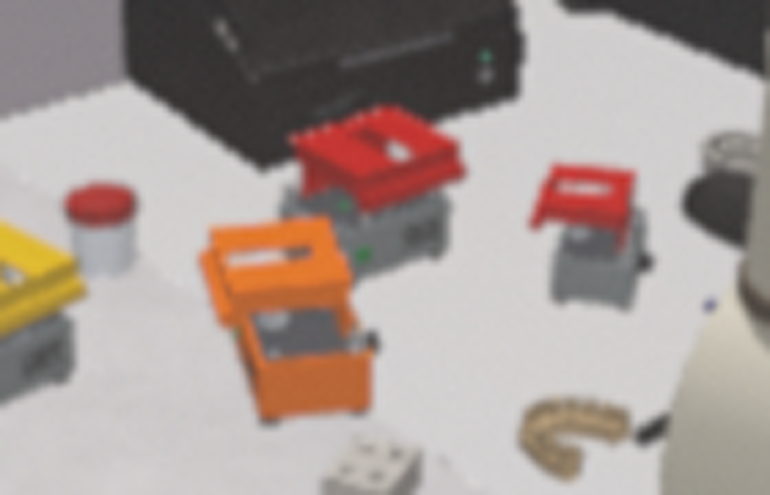

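Scene crop: the big red box's lip is at about crop (410,190), its knob shows white through the slot, and the small red box stands to its right. Estimated origin is about (0.637, -0.0855), yaw about 0. I'll check where the lamp parts are, then start moving (short radius first).

```bash
python3 - <<'E'
from h import *
c=cam("top"); s=cam("scene")
def tri(a,b):
    o1,d1=ray(c,*a);o2,d2=ray(s,*b); A=np.array([d1,-d2]).T; t=np.linalg.lstsq(A,o2-o1,rcond=None)[0]; return np.round(((o1+t[0]*d1)+(o2+t[1]*d2))/2,3), np.round(np.linalg.norm(o1+t[0]*d1-o2-t[1]*d2),3)
print("lamp hub",tri((333,108),(262,122)),"joint",tri((392,128),(298,106)))
print("disc ends",tri((245,65),(197,135)),tri((432,165),(333,124)))
for p in ((402,303),(495,278)): print(p,[np.round(onz(c,*p,z)[:2],3) for z in (0,.3)])
E
python3 -m crank '[{"gripper":0,"travel":[24,-36,0],"twist":[0,0,0]},{"gripper":0,"travel":[24,-36,0],"twist":[0,0,0]},{"gripper":0,"travel":[24,-36,0],"twist":[0,0,0]},{"gripper":0,"travel":[24,-36,0],"twist":[0,0,0]},{"gripper":0,"travel":[24,-36,0],"twist":[0,0,0]},{"gripper":0,"travel":[24,-36,0],"twist":[0,0,0]},{"gripper":0,"travel":[24,-36,0],"twist":[0,0,0]},{"gripper":0,"travel":[24,-36,0],"twist":[0,0,0]},{"gripper":0,"travel":[24,-36,0],"twist":[0,0,0]},{"gripper":0,"travel":[24,-36,0],"twist":[0,0,0]},{"gripper":0,"travel":[24,-36,0],"twist":[0,0,0]}]'
```

```text
lamp hub (array([ 0.812, -0.092,  0.321]), np.float64(0.004)) joint (array([ 0.755, -0.22 ,  0.37 ]), np.float64(0.005))
disc ends (array([0.928, 0.12 , 0.286]), np.float64(0.012)) (array([ 0.682, -0.33 ,  0.3  ]), np.float64(0.006))
(402, 303) [array([ 0.321, -0.32 ]), array([ 0.348, -0.255])]
(495, 278) [array([ 0.395, -0.596]), array([ 0.408, -0.477])]
time: 1.48
ee_pos: [0.3011, -0.0507, 0.2312]
tcp_rot: [180.0, -0.0, 20.4]
wrist_force: [0.9, -0.1, -1.1]
opening: -0.0
grasp_force: 0.0
```

```bash
python3 -m crank '[{"gripper":0,"travel":[0,0,0],"twist":[0,0,0.154]},{"gripper":0,"travel":[0,0,0],"twist":[0,0,0.154]},{"gripper":0,"travel":[0,0,0],"twist":[0,0,0.154]},{"gripper":0,"travel":[50,0,0],"twist":[0,0,0]},{"gripper":0,"travel":[50,0,0],"twist":[0,0,0]},{"gripper":0,"travel":[50,0,0],"twist":[0,0,0]},{"gripper":0,"travel":[0,0,0],"twist":[0,0.157,0]},{"gripper":0,"travel":[0,0,0],"twist":[0,0.157,0]},{"gripper":0,"travel":[0,0,0],"twist":[0,0.157,0]},{"gripper":0,"travel":[0,0,0],"twist":[0,0.157,0]},{"gripper":0,"travel":[0,0,0],"twist":[0,0.157,0]},{"gripper":0,"travel":[0,0,0],"twist":[0,0,0]}]'
python3 - <<'E'
from h import *
o=bot.get_obs(); print(o["ee_pos"],o["tcp_rot"],np.round(o["q"],1))
c=cam("wrist"); T=c[3]; print("cam pos",-T[:3,:3].T@T[:3,3],"axis",T[2,:3], c[:3])
im=bot.camera("wrist"); cv2.imwrite("pics/w1.png",cv2.cvtColor(im,cv2.COLOR_RGB2BGR))
for n,p in dict(lipL=(-35,42,72),lipR=(-35,-42,72),knob=(-12,0,78),deckFL=(-20,48,45)).items(): print(n,proj(c,box2w((.637,-.0855),0,np.array(p)/1e3)))
E
```

```text
time: 2.98
ee_pos: [0.4798, -0.0742, 0.2347]
tcp_rot: [-179.8, -43.0, -6.1]
wrist_force: [0.4, 0.1, 0.6]
opening: 0.0004
grasp_force: 0.0
[ 0.47975846 -0.07423553  0.23472007] [-179.80320593  -42.9507786    -6.06551461] [-10.8 -48.5 -40.2  55.5   3.4 176.5]
cam pos [ 0.43941237 -0.06950025  0.39102073] axis [ 0.43007344 -0.04281469 -0.9017781 ] (np.float64(365.94920168566836), 283.43539809560554, 200.45376465314635)
lipL [240.31682396 194.81116256]
lipR [325.65683005 186.84373449]
knob [280.79575583 167.502384  ]
deckFL [236.66382246 194.10308625]
```

View pics/w1.png

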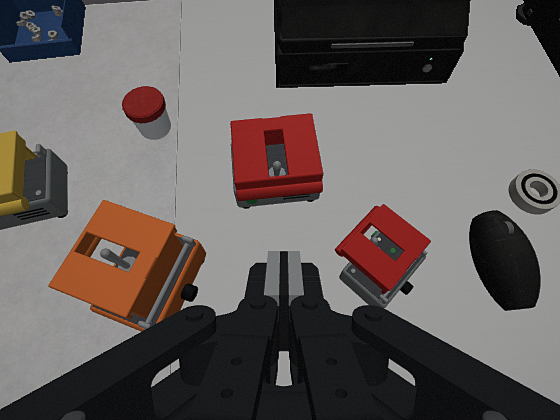

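The wrist view shows the target's bead from (235,202) to (323,193) and the ball at (278,167), 2–4 px left of my prediction. Joint 2 is at its limit here, so I'll move on to the pre-approach and refine there.

```bash
cat >> h.py <<'E'
def togo(target,a=45,yaw=-6):
    o=bot.get_obs(); Rt=R.from_euler("xyz",o["tcp_rot"],degrees=True)
    G=R.from_euler("xyz",[180,-(90-a),yaw],degrees=True)
    print("twist",np.round((Rt.inv()*G).as_rotvec(),3),"travel now-axes",np.round(Rt.inv().apply(np.array(target)-o["ee_pos"])*1e3,1),"in goal axes",np.round(G.inv().apply(np.array(target)-o["ee_pos"])*1e3,1))
E
python3 - <<'E'
from h import *
im=cv2.cvtColor(cv2.imread("pics/w1.png"),cv2.COLOR_BGR2RGB)
b=[b for b in redblobs(im,1000)][:3]
for x in b: print(cv2.contourArea(x),cv2.boundingRect(x),np.round(cv2.approxPolyDP(x,4,True)[:,0]).tolist())
togo([.54,-.08,.11])
E
```

```text
5130.5 (231, 114, 92, 69) [[311, 114], [231, 121], [235, 182], [321, 174]]
4091.0 (336, 204, 95, 86) [[383, 204], [375, 206], [336, 249], [343, 249], [390, 289], [430, 241]]
twist [-0.003  0.035 -0.001] travel now-axes [-4.19e+01 -1.00e-01  1.34e+02] in goal axes [-46.6  -0.5 132.4]
```

```bash
python3 -m crank '[{"gripper":0,"travel":[0,0,30],"twist":[0,0,0]},{"gripper":0,"travel":[-8,0,30],"twist":[0,0.018,0]},{"gripper":0,"travel":[-14,0,26],"twist":[0,0.018,0]},{"gripper":0,"travel":[-14,0,26],"twist":[0,0,0]},{"gripper":0,"travel":[-10,0,20],"twist":[0,0,0]},{"gripper":0,"travel":[0,0,0],"twist":[0,0,0]},{"gripper":0,"travel":[0,0,0],"twist":[0,0,0]}]'
python3 - <<'E'
from h import *
o=bot.get_obs(); print(o["ee_pos"],o["tcp_rot"],np.round(o["q"],1))
c=cam("wrist"); T=c[3]; print("cam pos",-T[:3,:3].T@T[:3,3])
im=bot.camera("wrist"); cv2.imwrite("pics/w2.png",cv2.cvtColor(im,cv2.COLOR_RGB2BGR))
for n,p in dict(lipL=(-35,42,72),lipR=(-35,-42,72),knob=(-12,0,78),roofFL=(-34,42,92),roofFR=(-34,-42,92)).items(): print(n,proj(c,box2w((.637,-.0855),0,np.array(p)/1e3)))
print("tcp",proj(c,o["ee_pos"]))
E
```

```text
time: 3.9
ee_pos: [0.5397, -0.08, 0.1129]
tcp_rot: [-179.8, -45.3, -6.0]
wrist_force: [-0.5, 0.3, -0.3]
opening: 0.0001
grasp_force: 0.0
[ 0.53968096 -0.07998171  0.11287633] [-179.83330501  -45.32230686   -6.01971289] [-10.  -41.  -51.8  33.9   3.  177.2]
cam pos [ 0.49294612 -0.07452573  0.26734409]
lipL [214.58364629 198.29667086]
lipR [351.1392314  185.88959629]
knob [279.67578504 155.51495799]
roofFL [208.56270792 179.77746785]
roofFR [356.48290184 166.6972311 ]
tcp [285.43417831 271.84442009]
```

View pics/w2.png

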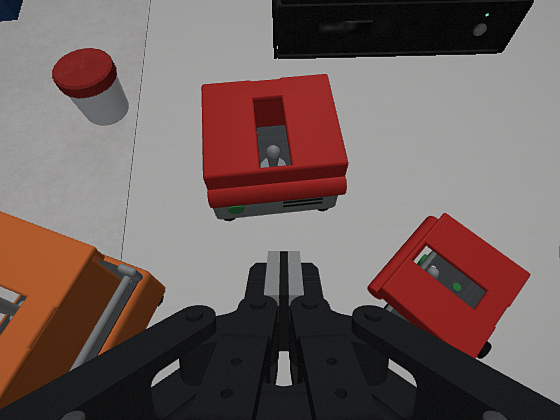

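The tip is at about (284,252). The bead runs from (208,195) to (347,185) and the ball is at (273,152), so the box is roughly at (0.639, -0.0825). The small red box's near corner is at (370,290); I'll yaw the tool a little more to clear it, then go under the lip.

```bash
python3 -m crank '[{"gripper":0,"travel":[0,0,0],"twist":[-0.049,0,0.05]},{"gripper":0,"travel":[0,0,0],"twist":[0,0,0]}]'
python3 - <<'E'
from h import *
togo([.601,-.0805,.045],45,-10)
togo([.601,-.0805,.045],45,-10)
E
```

```text
time: 4.2
ee_pos: [0.5383, -0.0877, 0.1124]
tcp_rot: [180.0, -45.3, -9.2]
wrist_force: [1.1, 0.5, 0.7]
opening: -0.0003
grasp_force: 0.0
twist [-0.01  -0.006  0.01 ] travel now-axes [ -5.3 -17.2  90.6] in goal axes [ -4.9 -18.   90.4]
twist [-0.01  -0.006  0.01 ] travel now-axes [ -5.3 -17.2  90.6] in goal axes [ -4.9 -18.   90.4]
```

```bash
python3 -m crank '[{"gripper":0,"travel":[-5,-17,0],"twist":[0,0,0]},{"gripper":0,"travel":[0,0,20],"twist":[0,0,0]},{"gripper":0,"travel":[0,0,20],"twist":[0,0,0]},{"gripper":0,"travel":[0,0,0],"twist":[0,0,0]},{"gripper":0,"travel":[0,0,0],"twist":[0,0,0]}]'
python3 - <<'E'
from h import *
togo([.601,-.0805,.045],45,-10)
E
```

```text
time: 4.82
ee_pos: [0.5638, -0.0835, 0.0794]
tcp_rot: [179.7, -45.2, -8.2]
wrist_force: [0.1, 0.0, -0.2]
opening: 0.0004
grasp_force: 0.0
twist [-0.017 -0.004  0.022] travel now-axes [ 1.2 -8.6 50. ] in goal axes [ 1.2 -9.5 49.9]
```

```bash
python3 -m crank '[{"gripper":0,"travel":[0,-4,0],"twist":[0,0,0]},{"gripper":0,"travel":[0,0,0],"twist":[0,0,0]}]'; python3 -m crank '[{"gripper":0,"travel":[0,0,0],"twist":[0,0,0]},{"gripper":0,"travel":[0,0,0],"twist":[0,0,0]}]'
python3 - <<'E'
from h import *
o=bot.get_obs(); print(np.round(o["q"],2),np.round(o["qd"],2)); togo([.601,-.0805,.045],45,-10)
E
```

```text
time: 5.08
ee_pos: [0.5644, -0.0816, 0.0798]
tcp_rot: [179.6, -45.3, -8.0]
wrist_force: [-0.8, 0.9, 0.2]
opening: 0.0001
grasp_force: 0.0
time: 5.32
ee_pos: [0.5643, -0.0818, 0.0791]
tcp_rot: [179.6, -45.2, -8.0]
wrist_force: [-0.5, 0.3, -0.0]
opening: -0.0001
grasp_force: 0.0
[ -8.06 -34.81 -52.53  27.03  -0.37 179.94] [ 0.03  0.17 -0.04 -0.08  0.08  0.06]
twist [-0.018 -0.004  0.025] travel now-axes [ 1.2 -6.7 49.7] in goal axes [ 1.3 -7.6 49.5]
```

Joint 6 is at its 180° limit at this yaw, so I'll turn back to about -5° and continue.

```bash
python3 -m crank '[{"gripper":0,"travel":[0,0,0],"twist":[0.035,0,-0.036]},{"gripper":0,"travel":[0,0,20],"twist":[0,0,0]},{"gripper":0,"travel":[0,0,0],"twist":[0,0,0]},{"gripper":0,"travel":[0,0,0],"twist":[0,0,0]}]'
python3 - <<'E'
from h import *
o=bot.get_obs(); print(np.round(o["q"],2)); togo([.601,-.0805,.045],45,-5)
E
```

```text
time: 5.82
ee_pos: [0.5782, -0.0831, 0.0649]
tcp_rot: [179.5, -45.2, -5.0]
wrist_force: [0.4, -0.3, -0.0]
opening: 0.0002
grasp_force: 0.0
[ -9.46 -31.17 -52.13  23.91   2.63 176.89]
twist [ 0.009 -0.003 -0.001] travel now-axes [ 1.8 -4.9 30. ] in goal axes [ 1.9 -4.6 30. ]
```

```bash
python3 -m crank '[{"gripper":0,"travel":[0,-2,10],"twist":[0,0,0]},{"gripper":0,"travel":[0,0,10],"twist":[0,0,0]},{"gripper":0,"travel":[0,0,9],"twist":[0,0,0]},{"gripper":0,"travel":[0,0,0],"twist":[0,0,0]},{"gripper":0,"travel":[0,0,0],"twist":[0,0,0]}]'
python3 - <<'E'
from h import *
o=bot.get_obs(); print(np.round(o["q"],2)); c=cam("wrist"); im=bot.camera("wrist"); cv2.imwrite("pics/w3.png",cv2.cvtColor(im,cv2.COLOR_RGB2BGR))
for k in [(-35,42,72),(-35,-42,72),(-12,0,78)]: print(proj(c,box2w((.639,-.0825),0,np.array(k)/1e3)))
E
```

```text
time: 6.45
ee_pos: [0.5991, -0.0833, 0.0443]
tcp_rot: [179.5, -45.2, -5.0]
wrist_force: [-0.1, -0.2, 0.4]
opening: 0.0002
grasp_force: 0.0
[ -8.99 -25.84 -51.39  19.3    2.29 177.22]
[168.88189009 246.98589285]
[393.59277818 227.76979559]
[277.49039902 176.25225652]
```

View pics/w3.png

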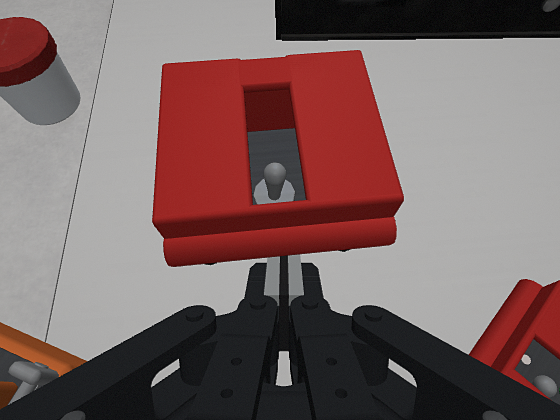

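The tip is under the bead, which runs from (165,250) to (395,230). The ball is at (275,174), within 2 px of prediction, so the refined origin is (0.640, -0.0815). I'll lift along tool x.

```bash
python3 -m crank '[{"gripper":0,"travel":[4,0,0],"twist":[0,0,0]},{"gripper":0,"travel":[4,0,0],"twist":[0,0,0]},{"gripper":0,"travel":[4,0,0],"twist":[0,0,0]},{"gripper":0,"travel":[4,0,0],"twist":[0,0,0]},{"gripper":0,"travel":[4,0,0],"twist":[0,0,0]},{"gripper":0,"travel":[0,0,0],"twist":[0,0,0]}]'; python3 -m crank '[{"gripper":0,"travel":[3.5,0,-3.5],"twist":[0,0,0]},{"gripper":0,"travel":[3.5,0,-3.5],"twist":[0,0,0]},{"gripper":0,"travel":[3.5,0,-3.5],"twist":[0,0,0]},{"gripper":0,"travel":[0,0,0],"twist":[0,0,0]},{"gripper":0,"travel":[0,0,0],"twist":[0,0,0]}]'
python3 - <<'E'
from h import *
o=bot.get_obs(); print(np.round(o["q"],2)); c=cam("wrist"); im=bot.camera("wrist"); cv2.imwrite("pics/w4.png",cv2.cvtColor(im,cv2.COLOR_RGB2BGR))
for k in [(-23,42,94),(-23,-42,94),(-12,0,78),(-20,48,45),(-20,-48,45)]: print(proj(c,box2w((.640,-.0815),0,np.array(k)/1e3)))
E
```

```text
time: 7.25
ee_pos: [0.6135, -0.0846, 0.0591]
tcp_rot: [179.5, -45.2, -5.0]
wrist_force: [-0.4, 0.6, -0.8]
opening: 0.0
grasp_force: 0.2
time: 7.88
ee_pos: [0.613, -0.0844, 0.0734]
tcp_rot: [179.5, -45.2, -5.0]
wrist_force: [-0.4, -0.9, -0.0]
opening: -0.0001
grasp_force: 0.2
[ -8.85 -25.24 -47.61  22.45   2.19 177.32]
[168.16907315 256.57260233]
[383.82491347 237.85560549]
[275.69344613 236.51296743]
[182.86349972 284.24317577]
[370.31112121 267.24076395]
```

View pics/w4.png

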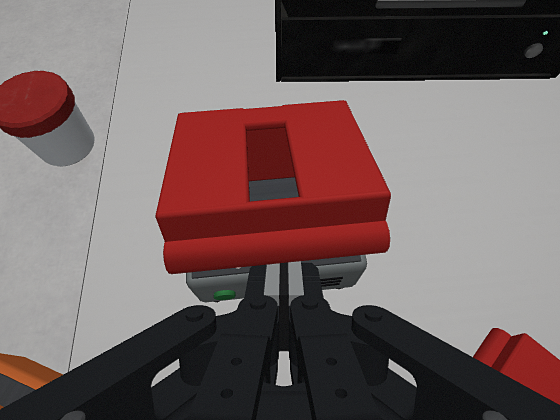

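The guard is up on the fingers, with the bead at (168,256)–(385,240) as predicted, and the box hasn't moved. Now I'll push the toggle back in small steps, watching the force.

```bash
python3 -m crank '[{"gripper":0,"travel":[2.5,-0.6,1.8],"twist":[0,0,0]},{"gripper":0,"travel":[2.5,-0.6,1.8],"twist":[0,0,0]},{"gripper":0,"travel":[2.5,-0.6,1.8],"twist":[0,0,0]},{"gripper":0,"travel":[2.5,-0.6,1.8],"twist":[0,0,0]},{"gripper":0,"travel":[0,0,0],"twist":[0,0,0]}]'; python3 -m crank '[{"gripper":0,"travel":[2.5,-0.6,1.8],"twist":[0,0,0]},{"gripper":0,"travel":[2.5,-0.6,1.8],"twist":[0,0,0]},{"gripper":0,"travel":[2.5,-0.6,1.8],"twist":[0,0,0]},{"gripper":0,"travel":[0,0,0],"twist":[0,0,0]}]'; python3 -m crank '[{"gripper":0,"travel":[0.8,-0.1,0.7],"twist":[0,0,0]},{"gripper":0,"travel":[0.8,-0.1,0.7],"twist":[0,0,0]},{"gripper":0,"travel":[0,0,0],"twist":[0,0,0]}]'
```

```text
time: 8.55
ee_pos: [0.6257, -0.0831, 0.0756]
tcp_rot: [179.5, -45.2, -5.0]
wrist_force: [0.1, -0.5, 0.7]
opening: -0.0004
grasp_force: 0.2
time: 9.05
ee_pos: [0.6349, -0.0821, 0.0771]
tcp_rot: [179.5, -45.2, -5.0]
wrist_force: [-0.6, 0.4, 0.3]
opening: -0.0002
grasp_force: 0.2
time: 9.43
ee_pos: [0.6369, -0.0822, 0.0772]
tcp_rot: [179.5, -45.2, -5.0]
wrist_force: [-1.2, -0.3, 0.6]
opening: 0.0002
grasp_force: 0.3
```

```bash
for i in 1; do :; done; python3 -m crank '[{"gripper":0,"travel":[0.7,0,0.7],"twist":[0,0,0]},{"gripper":0,"travel":[0,0,0],"twist":[0,0,0]}]'; python3 -m crank '[{"gripper":0,"travel":[0.7,0,0.7],"twist":[0,0,0]},{"gripper":0,"travel":[0,0,0],"twist":[0,0,0]}]'
```

```text
time: 9.68
ee_pos: [0.6379, -0.0823, 0.0772]
tcp_rot: [179.5, -45.2, -5.0]
wrist_force: [-1.4, -0.2, 0.0]
opening: -0.0001
grasp_force: 0.4
time: 9.93
ee_pos: [0.6386, -0.0823, 0.077]
tcp_rot: [179.5, -45.2, -5.1]
wrist_force: [-6.5, 0.1, 2.5]
opening: 0.0002
grasp_force: 3.3
```

```bash
python3 - <<'E'
from h import *
c=cam("wrist"); im=bot.camera("wrist"); t=bot.camera("top"); w=bot.get_obs(); print(w["wrist_force"],w["ee_pos"])
for k in [(6,0,78),(-20,48,45),(-20,-48,45),(50,48,45)]: print(proj(c,box2w((.640,-.0815),0,np.array(k)/1e3)))
a=cv2.resize(im[150:360,120:440],None,fx=2.2,fy=2.2,interpolation=cv2.INTER_CUBIC)
cv2.imwrite("pics/w5.png",cv2.cvtColor(a,cv2.COLOR_RGB2BGR))
E
```

```text
[-5.83971716  1.68968575  2.90329827] [ 0.63854521 -0.08234896  0.07700845]
[281.91031282 254.98693872]
[187.15665039 338.20967138]
[383.47490274 318.96896426]
[190.61333562 208.36901344]
```

View pics/w5.png

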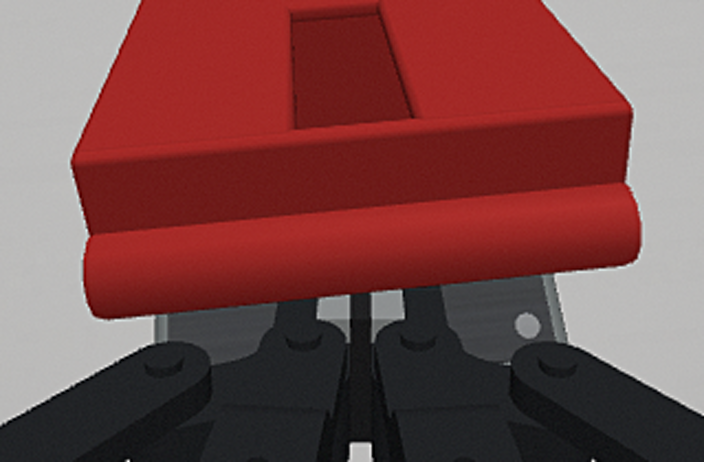

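The force rose from about 1 N to 6 N with the tip at x 0.6386, just where the toggle's stop was predicted. The view shows the guard up on the fingers. Now I'll back out along the same path.

```bash
python3 -m crank '[{"gripper":0,"travel":[-5,0,-3.6],"twist":[0,0,0]},{"gripper":0,"travel":[-5,0,-3.6],"twist":[0,0,0]},{"gripper":0,"travel":[-5,0,-3.6],"twist":[0,0,0]},{"gripper":0,"travel":[-5,0,-3.6],"twist":[0,0,0]},{"gripper":0,"travel":[-3.5,0,3.5],"twist":[0,0,0]},{"gripper":0,"travel":[-3.5,0,3.5],"twist":[0,0,0]},{"gripper":0,"travel":[-3.5,0,3.5],"twist":[0,0,0]},{"gripper":0,"travel":[0,0,0],"twist":[0,0,0]}]'; python3 -m crank '[{"gripper":0,"travel":[-5,0,0],"twist":[0,0,0]},{"gripper":0,"travel":[-5,0,0],"twist":[0,0,0]},{"gripper":0,"travel":[-5,0,0],"twist":[0,0,0]},{"gripper":0,"travel":[-5,0,0],"twist":[0,0,0]},{"gripper":0,"travel":[-2,0,0],"twist":[0,0,0]},{"gripper":0,"travel":[0,0,0],"twist":[0,0,0]}]'
```

```text
time: 11.02
ee_pos: [0.6143, -0.0802, 0.0573]
tcp_rot: [179.5, -45.1, -5.0]
wrist_force: [-0.6, -0.6, -1.0]
opening: 0.0003
grasp_force: 0.2
time: 11.78
ee_pos: [0.5992, -0.0789, 0.0428]
tcp_rot: [179.5, -45.2, -5.0]
wrist_force: [-0.1, -0.1, -1.2]
opening: -0.0002
grasp_force: 0.0
```

```bash
python3 -m crank '[{"gripper":0,"travel":[0,0,-15],"twist":[0,0,0]},{"gripper":0,"travel":[0,0,-20],"twist":[0,0,0]},{"gripper":0,"travel":[0,0,-25],"twist":[0,0,0]},{"gripper":0,"travel":[0,0,-25],"twist":[0,0,0]},{"gripper":0,"travel":[0,0,0],"twist":[0,0,0]},{"gripper":0,"travel":[0,0,0],"twist":[0,0,0]}]'
python3 - <<'E'
from h import *
c=cam("wrist"); im=bot.camera("wrist"); cv2.imwrite("pics/w6.png",cv2.cvtColor(im,cv2.COLOR_RGB2BGR))
print(bot.get_obs()["ee_pos"])
for k in [(-35,42,72),(-35,-42,72),(-12,0,78),(6,0,78)]: print(proj(c,box2w((.640,-.0815),0,np.array(k)/1e3)))
E
```

```text
time: 12.52
ee_pos: [0.5395, -0.0728, 0.1023]
tcp_rot: [179.5, -45.2, -5.0]
wrist_force: [0.7, 1.4, 0.3]
opening: -0.0001
grasp_force: 0.0
[ 0.53932569 -0.07281572  0.1017305 ]
[217.26340457 183.51020188]
[358.75350365 172.55597592]
[285.05673694 140.45110593]
[282.3004221  117.41868208]
```

View pics/w6.png

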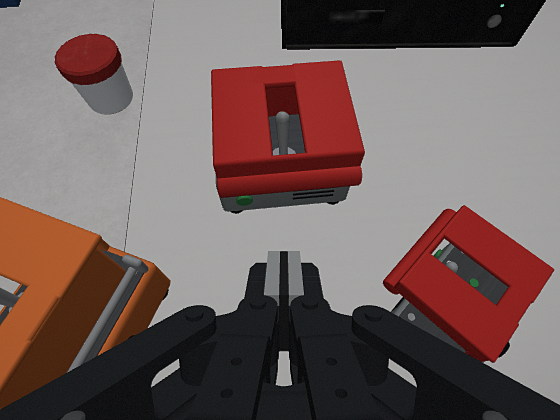

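The guard is shut, with the bead at (217,184)–(360,175). The ball is at (283,117), on the predicted "on" position of (282,117). The box hasn't moved and the gripper is clear, so I'll hand in.

```bash
python3 -c "
from workcell import bot
print(bot.job_done())"
```

```text
the job is handed in; nothing more can be done
None
```

The red-guarded box is switched on with its toggle at the rear stop and the guard dropped shut; the box stayed in place, I saw no contact with anything else, and I handed the job in at about 12.6 s of the 40 s limit.

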